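# Park the battery pack on its charger

### The job

Push the heavy battery pack across the worktop, low on its grey base so that it slides flat and does not tip, into the charging station until it stands squarely home against the charger's front; then press the charger's start button fully down and let it go. Touch neither the pack's black top nor its carry handle, do not lift the pack, and leave the other things on the bench where they are.

Things in the scene. Friction and masses are not known exactly. Their poses are not given: they have to be found in the camera images.
- battery_pack: The battery pack, loose, 0.7 to 1.25 kg, 160 mm tall without its handle. Its grey base, the part to push, is 150 mm wide (its x) x 90 mm deep (its y), up to 80 mm above the worktop; it stands on 10 mm high feet set back to y = -35 and +35 mm. Origin at the centre of the underside, z up. The base's wide faces lie at y = -45 and +45 mm; the +y face is to end against the charger.
- pack_top: The pack's black top part, fixed on the grey base and not to be touched: 130 mm wide (x) x 66 mm deep (y), from 80 to 160 mm above the worktop, so set back 12 mm from the base's wide faces; on it a carry handle along x, 12 mm thick, up to 192 mm. Origin in the middle of its underside. Pushed up here the pack rocks and may tip.
- dock: The charging station, fixed to the worktop: a grey charger case 170 mm wide, 120 deep, 80 high, with two guide rails before it. Origin on the worktop where the pack's underside centre belongs, axes as the pack's when home (z up). The pack enters along +y; the case's front face, which stops it, is at y = +45 mm.
- entrance (a point): Middle of the open end between the two aluminium guide rails, on the worktop, 45 mm before the station's origin (its y = -45 mm). Rails 24 mm high; inner faces 158 mm apart from the charger out to the station's y = -18 mm, then flaring to about 184 mm apart here.
- start_button (a joint): The start button on top of the charger: 0 at rest, 0.006 m fully down, pressed straight down, sprung (about 5 N fully down).
- start_button_top (a point): Centre of the top of the start button's round cap (28 mm across), on top of the charger about 75 mm beyond the face that the pack stands against.
- mug: Bystander: white ceramic mug, 80 mm across, 90 high; origin at its underside. Not to be moved.
- screwdriver: Bystander: screwdriver lying down, 170 mm long; origin at its underside. Not to be moved.
- jar: Bystander: closed screw jar, 60 mm across, 75 high; origin at its underside. Not to be moved.
- spirit_level: Bystander: yellow spirit level standing on its edge, 230 x 22 x 45 mm; origin at its underside. Not to be moved.
- mouse: Bystander: black computer mouse, 62 x 110 x 32 mm; origin at its underside. Not to be moved.
- wrench: Bystander: steel wrench lying down, 180 mm long; origin at its underside. Not to be moved.
- parts_tray: Bystander: small blue parts tray, 130 x 100 x 45 mm; origin at its underside. Not to be moved.

How it is judged:
By the outcome, as a careful person would: the job done as asked, in the order asked, and still so for the second after the job is handed in, with the robot touching nothing.
It also fails if it takes over 64 s, if anything falls off the work surface, if the arm or the gripper's body presses on something with over 40 N, if the wrist force passes 120 N, or if a joint passes its speed limit or range.

### The arm

A 7-joint arm with a two-finger parallel gripper is mounted at the origin on the work surface. World frame = base frame: x ahead of the robot, y to its left, z up, the work surface at z = 0. Lengths are in m, angles in rad, forces in N, time in s.
With the tool pointing down it reaches from about 0.425 to 0.925 m from the base axis. Payload 6.8 kg.
Tool frame: the origin (TCP) lies on the centre line of the jaws, within the pads' length; the fingertips stand 8 mm ahead of it and the grasp point (between the pads) lies 11 mm behind it (bot.tips_ahead is the distance from the TCP to the fingertips, in m); z points along the fingers, y is the line along which they close (so a half turn about z gives the same grasp; the last joint's range is limited). The gripper opens to 85 mm and grips with 20 to 120 N. Pads are 22 mm wide; open, the fingers measure 114 mm over their backs; the gripper's body (76 mm by 85 mm) begins 54 mm behind the grasp point. The pads swing forward as they close: fully open they stand 13 mm farther back than shut.
Start: joints at [-1.34, 0.477, 0.022, 1.555, -0.011, 1.109, -0.083], TCP at [0.224, 0.637, 0.239] pointing down, gripper open.
Joint ranges: [-2.96, 2.96], [-0.34, 2.1], [-1.41, 1.46], [0.24, 2.44], [-1.37, 4.51], [0.17, 1.92], [-2.96, 2.96]. Speed limits (rad/s): [2.39, 2.39, 3.14, 3.14, 3.14, 3.14, 3.14].

### API

Orientations are given as a unit quaternion [w, x, y, z].
In Python, from station import bot gives the robot as it stands.
- The arm moves only by the tool send_rows, never from a script. Its argument "deltas" is text: rows parted by semicolons, each of 4 numbers parted by spaces: the shift along the tool's x, y, z in m, then the turn about the tool's z in degrees. In form: x y z spin; .... A call has 1 to 5 rows; each row is the pose to reach, as a shift and turn from the pose commanded when the call began, along the tool's axes at that moment; what a row does not reach only later rows make up. A row lasts 1/10 s, in which the tool goes at most 50 mm and 8.59 degrees, less where a joint would pass 70% of its speed; a pose out of reach is approached as far as the arm can. A call with a gripper value outside its range is refused whole. "claw" is the opening, from 0 (shut) to 1 (fully open), set as the call begins (left out, the last holds). The fingers move at their own pace and stop on an object; "force" is the grip in N (left out, the last holds). Time passes only in rows, so rows that repeat a pose let the fingers close. It gives the time, the measured TCP pose, the force, the opening and the grip force at its end, in the units of the state.
- bot.get_obs(): the state, without advancing time (a new reading comes with each control period).
- bot.read_camera(name): name is "scene" or "top" or "wrist"; returns a dict with "img" (384x512x3 uint8, red, green, blue), "depth" (384x512 float32, m along the optical axis (not along the pixel's ray), 0 where there is no reading), "fx", "fy", "cx", "cy" (pixels), "camera_from_world" (4x4, takes a point from world to camera coordinates). Camera axes: x right, y up, looking along -z (the intrinsics and any distortion apply to the point x, -y, -z); pixel columns grow to the right and rows downward; lengths in m; the calibration is good to about 2 mm. A picture is of the moment at which its call begins.
- bot.hand_in(): hands the job in; it is judged then, once.
Trained networks look in a picture, given as the dict that the camera call returned (one of the last four; its "shot" number tells which), for a name from the list of things; names that differ only in an ending like _2 or _b are one class to them, and where a whole thing is asked for, a point or a joint stands for the part that bears it (a point fixed in the world has none). Each returns a list of dicts, best first, with "confidence" (0 to 1); they miss things now and then, are a little off and sometimes report something else, mostly with a low value. They report only what shows in the picture. A call takes as long as a camera call.
- bot.masks_of(picture, query): "mask" (384x512 bool, what is visible of it).
- bot.landmark_of(picture, query): "xyz" ([x, y, z] in m, in world coordinates, good to about 4 mm: a listed point, or the origin of a listed thing).
The state is a dict: "t": time; "q": joint angles; "joint_vel": joint speeds; "joint_torque": joint torques, N m; "eef_pos": TCP position; "tool_rot": TCP orientation; "contact_force": force on the tool from outside, world axes, zero at the start; "torque": the same for the moment, N m; "gripper_width": opening from 0.0 (shut) to 1.0 (fully open); "grasp_force": force on a finger pad.
Only numpy, scipy, OpenCV 4.12 (cv2) and the standard library are available. Lean on these libraries where they do the work, as an engineer would, in place of code of your own. Each camera call takes 0.05 s, during which the arm holds its last target. There are 200 camera calls.

## Working session

There is one attempt and no reset: what is moved stays moved. The work goes in short steps, Python scripts to look and compute and a tool call to move; the robot and the scene stay as the last step left them, time stands still between calls to the robot, and variables do not carry over. Pictures are saved under pics/ and viewed, at most 10 in all, crops included, and the job is handed in when it is done.

Besides the shell and the picture viewer there is one more tool, called after "Request:" by a JSON object that holds its "op" and its "data". send_rows: Moves the arm, as the interface text tells. Its arguments: {"type":"object","properties":{"deltas":{"type":"string"},"claw":{"type":"number"},"force":{"type":"number"}},"required":["deltas"]}

```bash
mkdir -p pics; cat > h.py <<'E'
from station import bot
import numpy as np, cv2
def cloud(p):
    d=p["depth"]; v,u=np.mgrid[:384,:512]
    c=np.stack([(u-p["cx"])/p["fx"]*d,-(v-p["cy"])/p["fy"]*d,-d],-1)
    T=np.linalg.inv(p["camera_from_world"])
    return c@T[:3,:3].T+T[:3,3]
def save(p,n): cv2.imwrite("pics/"+n,p["img"][:,:,::-1])
E
python3 - <<'E'
from h import *
o=bot.get_obs(); print({k:np.round(v,3) for k,v in o.items()})
ims=[]
for c in ["scene","top"]:
    p=bot.read_camera(c); ims.append(p["img"])
    for q in ["battery_pack","pack_top","dock","entrance","start_button_top","mug","screwdriver","jar","spirit_level","mouse","wrench","parts_tray"]:
        r=bot.landmark_of(p,q)
        print(c,q,[(np.round(x["xyz"],3).tolist(),round(x["confidence"],2)) for x in r[:2]])
    X=cloud(p)
    for q in ["battery_pack","pack_top","dock"]:
        r=bot.masks_of(p,q)
        if r:
            P=X[r[0]["mask"]&(p["depth"]>0)]; 
            for lo,hi in [(.07,.088),(.15,.168),(.18,.2)]:
                s=P[(P[:,2]>lo)&(P[:,2]<hi)]
                if len(s)>20: print(q,lo,len(s),[np.round(a,3) for a in cv2.minAreaRect((s[:,:2]*1000).astype(np.float32))[:3]])
    save(p,c+"0.png")
E
```

```text
{'t': np.float64(0.0), 'q': array([-1.34 ,  0.478,  0.022,  1.556, -0.011,  1.109, -0.083]), 'joint_vel': array([ 0.002,  0.002, -0.001,  0.   ,  0.   , -0.001,  0.   ]), 'joint_torque': array([ 1.0000e-03, -5.9644e+01,  1.6080e+00, -2.8120e+01,  1.3000e-02,
        9.0000e-03,  0.0000e+00]), 'eef_pos': array([0.224, 0.636, 0.238]), 'tool_rot': array([-0.   ,  0.169,  0.986, -0.001]), 'contact_force': array([ 0.981, -0.39 ,  0.741]), 'torque': array([-0.032, -0.008, -0.015]), 'grasp_force': np.float64(0.0), 'gripper_width': np.float64(0.997)}
scene battery_pack [([0.603, -0.113, 0.001], 0.66)]
scene pack_top [([0.596, -0.115, 0.077], 0.76), ([0.461, -0.36, 0.001], 0.75)]
scene dock [([0.558, 0.146, -0.002], 0.81)]
scene entrance []
scene start_button_top [([0.556, 0.266, 0.1], 0.54), ([0.489, 0.476, 0.003], 0.35)]
scene mug [([0.367, -0.484, 0.002], 0.79)]
scene screwdriver [([0.456, -0.361, -0.001], 0.83), ([0.365, -0.482, 0.003], 0.24)]
scene jar [([0.702, 0.252, -0.005], 0.89)]
scene spirit_level [([0.752, 0.019, 0.004], 0.56)]
scene mouse [([0.397, 0.231, -0.001], 0.54)]
scene wr
[... 1290 characters left out ...]
55)]
top wrench [([0.58, -0.411, -0.004], 0.56)]
top parts_tray [([0.484, 0.479, -0.004], 0.66), ([0.563, 0.146, -0.003], 0.24)]
battery_pack 0.07 224 [array([ 597.801, -111.729]), array([148.002,  89.881]), np.float64(16.623)]
battery_pack 0.15 590 [array([ 598.429, -112.105]), array([129.011,  65.8  ]), np.float64(17.495)]
battery_pack 0.18 105 [array([ 598.196, -112.499]), array([98.634, 11.804]), np.float64(17.365)]
pack_top 0.15 603 [array([ 599.285, -111.966]), array([130.77 ,  66.277]), np.float64(17.718)]
pack_top 0.18 105 [array([ 598.196, -112.499]), array([98.634, 11.804]), np.float64(17.365)]
dock 0.07 1409 [array([552.053, 249.708]), array([169.386, 121.482]), np.float64(4.976)]
```

```bash
python3 -c "
import cv2,numpy as np
a=cv2.imread('pics/scene0.png');b=cv2.imread('pics/top0.png')
cv2.imwrite('pics/both0.png',cv2.resize(np.hstack([a,b]),(800,300)))"
```

```text
(no output)
```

View pics/top0.png

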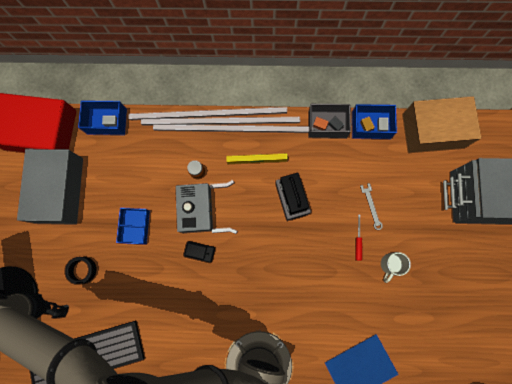

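View pics/scene0.png

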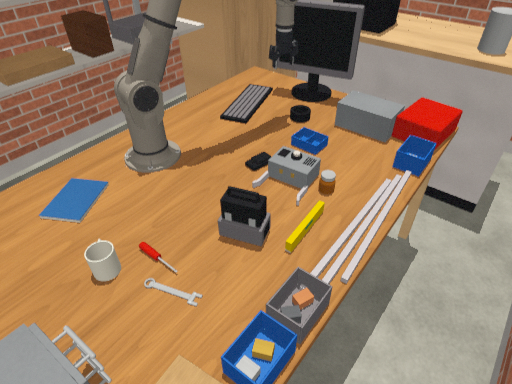

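The top view shows the pack at (293,196), the station at (195,208) opening right (world -y), and the level at (257,158). The scene view agrees. The pack yaw is about 17.5° and the station yaw about 5°. I'll push with the back of one open finger, so that the gripper body stays clear of the pack's top.

Request:
{"op": "send_rows", "data": {"deltas": "-0.03 -0.03 -0.02 0; -0.06 -0.06 -0.04 0; -0.09 -0.09 -0.06 0; -0.12 -0.12 -0.06 0; -0.15 -0.15 -0.06 0", "claw": 1}}

```text
t: 2.1
eef_pos: [0.3168, 0.444, 0.3003]
tool_rot: [0.0, 0.169, 0.986, 0.001]
contact_force: [0.9, -0.5, -0.2]
gripper_width: 1.002
grasp_force: 0.0
```

Request:
{"op": "send_rows", "data": {"deltas": "-0.034 -0.034 0 0; -0.068 -0.068 0 0; -0.102 -0.102 0 0; -0.136 -0.136 0 0; -0.17 -0.17 0 0"}}

```text
t: 2.6
eef_pos: [0.4203, 0.2266, 0.2997]
tool_rot: [0.0, 0.169, 0.986, 0.0]
contact_force: [0.4, 0.4, 0.1]
gripper_width: 0.999
grasp_force: 0.0
```

Request:
{"op": "send_rows", "data": {"deltas": "-0.034 -0.034 0 0; -0.068 -0.068 0 0; -0.102 -0.102 0 0; -0.136 -0.136 0 0; -0.17 -0.17 0 0"}}

```text
t: 3.1
eef_pos: [0.5242, 0.0098, 0.2997]
tool_rot: [0.0, 0.168, 0.986, 0.0]
contact_force: [1.4, 0.2, -0.5]
gripper_width: 1.0
grasp_force: 0.0
```

Request:
{"op": "send_rows", "data": {"deltas": "-0.034 -0.034 0 0; -0.068 -0.068 0 0; -0.102 -0.102 0 0; -0.136 -0.136 0 0; -0.17 -0.17 0 0"}}

```text
t: 3.6
eef_pos: [0.6282, -0.2067, 0.2993]
tool_rot: [0.0, 0.168, 0.986, 0.0]
contact_force: [1.4, 0.7, 0.1]
gripper_width: 0.997
grasp_force: 0.0
```

Request:
{"op": "send_rows", "data": {"deltas": "0 0 0 -8; 0 0 0 -16; 0 0 0 -24; 0 0 0 -32; 0 0 0 -37"}}

```text
t: 4.1
eef_pos: [0.6274, -0.2052, 0.2993]
tool_rot: [0.0, -0.155, 0.988, 0.0]
contact_force: [0.4, 0.1, -0.6]
gripper_width: 1.002
grasp_force: 0.0
```

Request:
{"op": "send_rows", "data": {"deltas": "0.02 -0.034 0 0; 0.02 -0.034 0.04 0; 0.02 -0.034 0.08 0; 0.02 -0.034 0.12 0; 0.02 -0.034 0.16 0"}}

```text
t: 4.6
eef_pos: [0.6187, -0.2435, 0.138]
tool_rot: [0.0, -0.153, 0.988, -0.0]
contact_force: [0.8, -0.2, -0.5]
gripper_width: 1.001
grasp_force: 0.0
```

Request:
{"op": "send_rows", "data": {"deltas": "0 0 0.03 0; 0 0 0.06 0; 0 0 0.09 0; 0 0 0.107 0; 0 0 0.107 0"}}

```text
t: 5.1
eef_pos: [0.617, -0.2428, 0.0298]
tool_rot: [-0.002, -0.153, 0.988, 0.001]
contact_force: [-0.6, -0.0, 0.9]
gripper_width: 0.998
grasp_force: 0.0
```

```bash
cat >> h.py <<'E'
def fit(P,lo,hi):
    s=P[(P[:,2]>lo)&(P[:,2]<hi)]
    if len(s)<30: return None
    (x,y),(w,h),a=cv2.minAreaRect((s[:,:2]*1000).astype(np.float32))
    if w<h: w,h,a=h,w,a-90
    return np.round([x,y,w,h,a],1)
def look(name,T=np.array([561.7,143.]),ty=5.0):
    o=bot.get_obs(); w,x,y,z=o["tool_rot"]; e=o["eef_pos"]*1000
    yaw=np.degrees(np.arctan2(-2*x*y,y*y-x*x))
    for c in ["top","scene"]:
        p=bot.read_camera(c); X=cloud(p); r=bot.masks_of(p,"pack_top")
        if r:
            P=X[r[0]["mask"]&(p["depth"]>0)]; f=fit(P,.15,.17); print(c,"top",f,"handle",fit(P,.18,.2))
            if f is not None:
                a=np.radians(f[4]); R=np.array([[np.cos(a),np.sin(a)],[-np.sin(a),np.cos(a)]])
                b=np.radians(ty); B=np.array([[np.cos(b),np.sin(b)],[-np.sin(b),np.cos(b)]])
                print("  tcp in pack",np.round(R@(e[:2]-f[:2]),1),"pack in dock",np.round(B@(f[:2]-T),1),"dyaw",round(f[4]-ty,1))
        if name: save(p,c+name+".png")
    print("tcp",np.round(e,1),"toolyaw",round(yaw,1),"t",o["t"])
E
python3 -c "
from h import *
look('1')"
```

```text
top top [ 598.9 -112.3  129.7   66.1   17.2] handle [ 597.5 -112.9   97.9   12.2   17.8]
  tcp in pack [ -21.3 -130. ] pack in dock [  14.8 -257.6] dyaw 12.2
scene top [ 611.5 -116.5  112.7   64.2   22.5] handle [ 604.7 -116.2   90.2    9.8   18.2]
  tcp in pack [ -43.2 -118.8] pack in dock [  27.  -262.9] dyaw 17.5
tcp [ 617.  -242.8   29.8] toolyaw 17.6 t 5.1
```

```bash
python3 -c "
import cv2
a=cv2.imread('pics/scene1.png')[150:270,170:350]
cv2.imwrite('pics/c1.png',cv2.resize(a,None,fx=4,fy=4))"
```

```text
(no output)
```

View pics/c1.png

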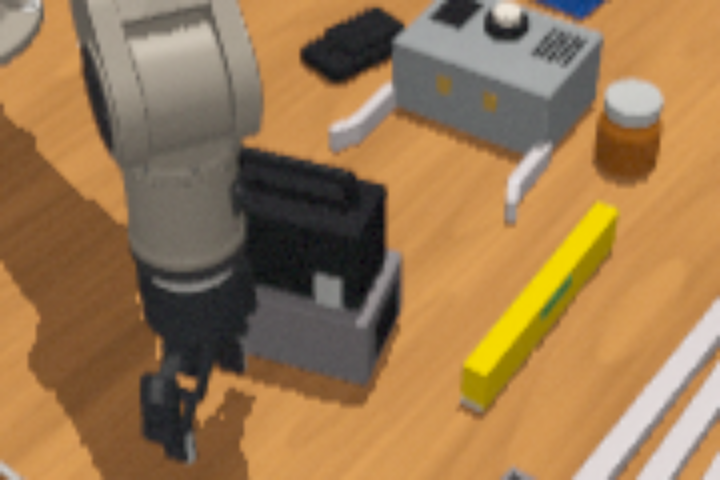

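The fingers stand behind the pack (about (170,420) in the crop), lower than the base's upper edge and clear of the top. I'll start pushing off-centre, so that the pack turns clockwise toward the station's yaw.

Request:
{"op": "send_rows", "data": {"deltas": "0.008 0.006 0 0; 0.008 0.012 0 0; 0.008 0.018 0 0; 0.008 0.022 0 0; 0.008 0.026 0 0"}}

```text
t: 5.8
eef_pos: [0.6041, -0.2239, 0.0337]
tool_rot: [0.001, -0.152, 0.988, -0.002]
contact_force: [-0.4, -7.0, 4.8]
gripper_width: 0.998
grasp_force: 3.3
```

Request:
{"op": "send_rows", "data": {"deltas": "0 0.005 0 0; 0 0.010 0 1; 0 0.015 0 3; 0 0.020 0 5; 0 0.024 0 7"}}

```text
t: 6.3
eef_pos: [0.5958, -0.2013, 0.0334]
tool_rot: [0.001, -0.091, 0.996, -0.002]
contact_force: [-0.5, -7.8, 4.5]
gripper_width: 0.999
grasp_force: 3.3
```

```bash
python3 -c "
from h import *
look('2')"
```

```text
top top [599.1 -87.7 127.9  66.3  15.1] handle [597.8 -88.2  97.5  11.9  14.5]
  tcp in pack [ -32.7 -108.9] pack in dock [  17.2 -233.1] dyaw 10.1
scene top None handle None
tcp [ 595.8 -201.3   33.4] toolyaw 10.4 t 6.3
```

```bash
python3 -c "
from h import *
p=bot.read_camera('top');X=cloud(p);r=bot.masks_of(p,'pack_top')
P=X[r[0]['mask']&(p['depth']>0)];s=P[(P[:,2]>.14)&(P[:,2]<.178)]
A=np.c_[s[:,:2]-s[:,:2].mean(0),np.ones(len(s))];print(np.linalg.lstsq(A,s[:,2],rcond=None)[0])
a=cv2.imread('pics/scene2.png')[150:270,170:350]
w=bot.read_camera('wrist')['img'][:,:,::-1]
cv2.imwrite('pics/c2.png',np.hstack([cv2.resize(a,(432,288)),cv2.resize(w,(368,288))]))"
```

```text
[ 0.0062465  -0.01764738  0.15981272]
```

View pics/c2.png

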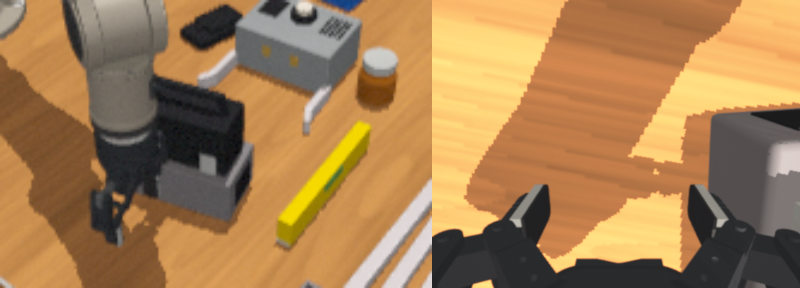

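The right-hand finger linkage (around (770,240)) sticks out farther than the fingertip and seems to meet the base near its upper edge. I'll measure the outline of the gripper from the wrist depth.

```bash
python3 -c "
from h import *
from scipy.spatial.transform import Rotation as Ro
o=bot.get_obs();w,x,y,z=o['tool_rot'];R=Ro.from_quat([x,y,z,w]).as_matrix()
print('tips',bot.tips_ahead)
for c in ['wrist','scene']:
  p=bot.read_camera(c);X=cloud(p);ok=p['depth']>0
  L=(X-o['eef_pos'])@R
  dark=(p['img'].max(2)<90)&ok&(np.abs(L[...,0])<.045)
  for lo in range(-120,20,10):
    m=dark&(L[...,2]*1000>=lo)&(L[...,2]*1000<lo+10)&(np.abs(L[...,1])<.1)
    q=L[m]*1000
    if len(q)>3: print(c,'z',lo,len(q),'y range',np.round(np.percentile(q[:,1],[1,99]),0), 'neg-side world z',round(o['eef_pos'][2]*1000-lo-5))
"
```

```text
tips 0.008
wrist z -90 1586 y range [-32.  30.] neg-side world z 118
wrist z -80 9386 y range [-61.  39.] neg-side world z 108
wrist z -70 7132 y range [-69.  67.] neg-side world z 98
wrist z -60 9836 y range [-70.  68.] neg-side world z 88
wrist z -50 2132 y range [-64.  65.] neg-side world z 78
wrist z -40 3370 y range [-55.  65.] neg-side world z 68
wrist z -30 3054 y range [-56.  63.] neg-side world z 58
wrist z -20 2418 y range [-55.  63.] neg-side world z 48
wrist z -10 1409 y range [-44.  63.] neg-side world z 38
wrist z 0 926 y range [60. 63.] neg-side world z 28
wrist z 10 624 y range [60. 64.] neg-side world z 18
scene z -120 55 y range [-41.  79.] neg-side world z 148
scene z -110 123 y range [-71.  79.] neg-side world z 138
scene z -100 96 y range [-72.  78.] neg-side world z 128
scene z -90 83 y range [-74.  78.] neg-side world z 118
scene z -80 81 y range [-74.  79.] neg-side world z 108
scene z -70 73 y range [-76.  78.] neg-side world z 98
scene z -60 82 y range [-76.  78.] neg-side world z 88
scene z -50 44 y range [-58.  80.] neg-side world z 78
scene z -40 32 y range [-58.  65.] neg-side world z 68
scene z -30 39 y range [-59.  66.] neg-side world z 58
scene z -20 35 y range [-58.  67.] neg-side world z 48
scene z -10 21 y range [40. 66.] neg-side world z 38
scene z 0 16 y range [59. 67.] neg-side world z 28
scene z 10 17 y range [59. 68.] neg-side world z 18
```

The elbows of the open fingers are the widest part (about ±75 mm, from 55 mm behind the TCP). I'll back off and lower the tool until the tips almost reach the worktop. The elbow then bears on the grey base below 80 mm, and the black top, set back 12 mm, stays clear.

Request:
{"op": "send_rows", "data": {"deltas": "0 -0.012 0 0; 0 -0.024 0 0; 0.012 -0.024 0.01 0; 0.012 -0.024 0.022 0; 0.012 -0.024 0.031 0"}}

```text
t: 7.25
eef_pos: [0.5883, -0.2242, 0.0001]
tool_rot: [-0.0, -0.092, 0.996, 0.0]
contact_force: [0.4, 0.4, -0.4]
gripper_width: 0.997
grasp_force: 0.0
```

Request:
{"op": "send_rows", "data": {"deltas": "0 0 0 0;0 0.004 0 0; 0 0.008 0 0; 0 0.012 0 0; 0 0.016 0 0"}}

```text
t: 7.75
eef_pos: [0.5855, -0.2092, 0.0017]
tool_rot: [0.0, -0.092, 0.996, -0.001]
contact_force: [-1.5, -4.6, -0.8]
gripper_width: 0.999
grasp_force: 0.0
```

Request:
{"op": "send_rows", "data": {"deltas": "0 0.005 0 0;0 0.010 0 0; 0 0.015 0 0; 0 0.020 0 0; 0 0.025 0 0"}}

```text
t: 8.25
eef_pos: [0.5809, -0.1846, 0.0017]
tool_rot: [0.0, -0.092, 0.996, -0.001]
contact_force: [0.4, -4.8, 0.4]
gripper_width: 0.997
grasp_force: 0.0
```

```bash
cat >> h.py <<'E'
def tilt():
    p=bot.read_camera('top');X=cloud(p);r=bot.masks_of(p,'pack_top')
    P=X[r[0]['mask']&(p['depth']>0)];s=P[(P[:,2]>.14)&(P[:,2]<.178)]
    A=np.c_[s[:,:2]-s[:,:2].mean(0),np.ones(len(s))];print("tilt",np.linalg.lstsq(A,s[:,2],rcond=None)[0].round(4))
E
python3 -c "
from h import *
look('3');tilt()"
```

```text
top top [600.3 -61.3 131.7  65.9   5.7] handle [599.2 -61.3  99.8  11.9   5.8]
  tcp in pack [ -31.5 -120.8] pack in dock [  20.6 -206.9] dyaw 0.7
scene top [601.7 -65.7 129.7  63.8   6.8] handle [600.9 -64.9  97.3  14.6   7.3]
  tcp in pack [ -34.7 -115.6] pack in dock [  21.7 -211.4] dyaw 1.8
tcp [ 580.9 -184.6    1.7] toolyaw 10.5 t 8.25
tilt [ 0.0071 -0.006   0.1601]
```

The pack turned 9° without tilting, and the vertical force is about zero. It now needs to go 20 mm toward -x, so I'll turn it back slightly and then push straight.

Request:
{"op": "send_rows", "data": {"deltas": "0 -0.015 0 0; -0.02 -0.015 0 0; -0.04 -0.015 0 0; -0.06 -0.015 0 0; -0.06 -0.015 0 0"}}

```text
t: 9.05
eef_pos: [0.6459, -0.1867, 0.0014]
tool_rot: [0.001, -0.093, 0.996, 0.0]
contact_force: [-0.1, 0.8, -0.5]
gripper_width: 0.999
grasp_force: 0.0
```

Request:
{"op": "send_rows", "data": {"deltas": "0 0.005 0 0;0 0.010 0 0; 0 0.015 0 0; 0 0.020 0 0; 0 0.025 0 0"}}

```text
t: 9.55
eef_pos: [0.6383, -0.164, 0.0018]
tool_rot: [0.001, -0.092, 0.996, -0.001]
contact_force: [2.6, -3.9, -0.2]
gripper_width: 0.999
grasp_force: 0.0
```

```bash
python3 -c "
from h import *
look('4')"
```

```text
top top [601.1 -47.1 122.1  65.7   8.9] handle [597.8 -47.3  91.7  11.4   8.7]
  tcp in pack [  18.7 -121.2] pack in dock [  22.7 -192.8] dyaw 3.9
scene top [625.1 -46.1  73.1  68.5  12.2] handle [654.9 -88.3 118.4  40.8 -55. ]
  tcp in pack [ -12. -118.] pack in dock [  46.7 -193.9] dyaw 7.2
tcp [ 638.3 -164.     1.8] toolyaw 10.5 t 9.55
```

Request:
{"op": "send_rows", "data": {"deltas": "0 0.005 0 0;0 0.010 0 0; 0 0.015 0 0; 0 0.015 0 0; 0 0.005 0 0"}}

```text
t: 10.25
eef_pos: [0.6368, -0.1556, 0.0008]
tool_rot: [-0.001, -0.094, 0.996, 0.001]
contact_force: [0.0, 0.8, -0.2]
gripper_width: 1.0
grasp_force: 0.0
```

Request:
{"op": "send_rows", "data": {"deltas": "0.011 0 0 0;0.022 0.002 0 0; 0.022 0.008 0 0; 0.022 0.014 0 0; 0.022 0.020 0 0"}}

```text
t: 10.75
eef_pos: [0.612, -0.1434, 0.0016]
tool_rot: [0.0, -0.092, 0.996, -0.001]
contact_force: [0.0, -6.1, 0.2]
gripper_width: 1.0
grasp_force: 0.0
```

Request:
{"op": "send_rows", "data": {"deltas": "0 0.008 0 0;0 0.016 0 0; 0 0.024 0 0; 0 0.032 0 0; 0 0.04 0 0"}}

```text
t: 11.25
eef_pos: [0.6055, -0.104, 0.0019]
tool_rot: [0.001, -0.092, 0.996, -0.001]
contact_force: [0.5, -5.9, 0.8]
gripper_width: 1.002
grasp_force: 0.0
```

```bash
python3 -c "
from h import *
look('5')"
```

```text
top top [585.2  15.8 129.2  61.4   9.4] handle [585.   15.5  99.3  11.6  10.6]
  tcp in pack [   0.4 -121.5] pack in dock [  12.3 -128.8] dyaw 4.4
scene top [603.6  10.9  98.9  67.6  14. ] handle [627.5 -18.6 115.7  61.5 -53.9]
  tcp in pack [ -26. -112.] pack in dock [  30.2 -135.2] dyaw 9.0
tcp [ 605.5 -104.     1.9] toolyaw 10.5 t 11.25
```

Request:
{"op": "send_rows", "data": {"deltas": "0.002 0.008 0 0;0.004 0.016 0 0; 0.006 0.024 0 0; 0.008 0.032 0 0; 0.009 0.036 0 0"}}

```text
t: 11.95
eef_pos: [0.5894, -0.0699, 0.0016]
tool_rot: [0.001, -0.092, 0.996, -0.0]
contact_force: [2.2, -4.9, 1.1]
gripper_width: 0.996
grasp_force: 0.0
```

```bash
python3 -c "
from h import *
look('6')"
```

```text
top top [575.1  49.8 130.3  65.6   6.6] handle [572.8  49.8  98.1  11.7   6.6]
  tcp in pack [   0.5 -120.6] pack in dock [  5.2 -94. ] dyaw 1.6
scene top [613.9  30.9 135.8  92.5 -56.2] handle [616.7   7.8 132.1  66.8 -55.3]
  tcp in pack [ 70.2 -76.4] pack in dock [  42.2 -116.2] dyaw -61.2
tcp [589.4 -69.9   1.6] toolyaw 10.5 t 11.95
```

Request:
{"op": "send_rows", "data": {"deltas": "0 -0.005 0 0;0.004 -0.005 0 5; 0.004 0 0 5; 0.004 0.005 0 5; 0.005 0.011 0 5"}}

```text
t: 12.65
eef_pos: [0.5827, -0.0607, 0.0015]
tool_rot: [0.001, -0.049, 0.999, -0.001]
contact_force: [1.9, -6.4, 0.4]
gripper_width: 0.998
grasp_force: 0.0
```

Request:
{"op": "send_rows", "data": {"deltas": "0 0.005 0 0;0 0.01 0 0; 0 0.015 0 0; 0 0.02 0 0; 0 0.02 0 0"}}

```text
t: 13.15
eef_pos: [0.5805, -0.0395, 0.0014]
tool_rot: [0.0, -0.05, 0.999, -0.0]
contact_force: [0.4, -2.8, -1.7]
gripper_width: 0.997
grasp_force: 0.0
```

```bash
python3 -c "
from h import *
look('7')
p=bot.read_camera('top');X=cloud(p);r=bot.masks_of(p,'dock');P=X[r[0]['mask']&(p['depth']>0)];print(fit(P,.07,.088))
a=cv2.imread('pics/top7.png')[165:250,170:310]
cv2.imwrite('pics/c7.png',cv2.resize(a,None,fx=5,fy=5))"
```

```text
top top [570.3  80.6 130.7  65.9   5.5] handle [569.5  80.7  98.7  12.2   5.8]
  tcp in pack [  -1.4 -120.6] pack in dock [  3.1 -62.9] dyaw 0.5
scene top [584.8  74.9 103.6  65.1   7.6] handle [584.1  75.6  73.7   9.6   6.5]
  tcp in pack [ -19.4 -112.9] pack in dock [ 17.1 -69.9] dyaw 2.6
tcp [580.5 -39.5   1.4] toolyaw 5.7 t 13.15
[552.6 249.9 171.1 120.1   5.1]
```

View pics/c7.png

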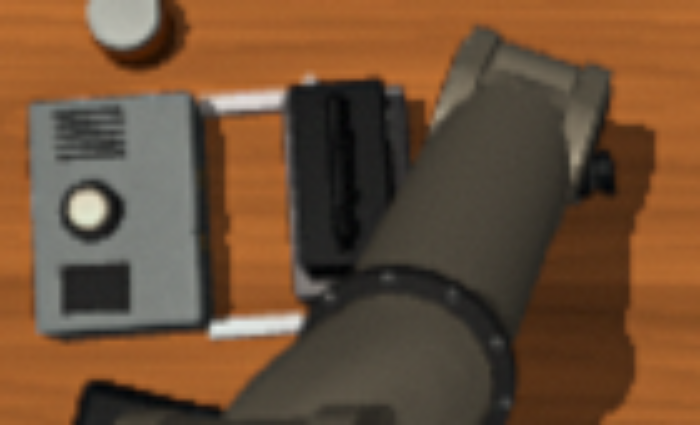

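The crop shows the pack entering between the rails at (200-310,100) and (210-310,325), nearly square. The last 63 mm go straight in.

Request:
{"op": "send_rows", "data": {"deltas": "0 0.007 0 0;0 0.014 0 0; 0 0.021 0 0; 0 0.028 0 0; 0 0.035 0 0"}}

```text
t: 13.95
eef_pos: [0.5768, -0.0057, 0.0015]
tool_rot: [0.0, -0.048, 0.999, -0.001]
contact_force: [1.2, -5.1, 1.3]
gripper_width: 1.003
grasp_force: 0.0
```

Request:
{"op": "send_rows", "data": {"deltas": "0 0.004 0 0;0 0.008 0 0; 0 0.012 0 0; 0 0.016 0 0; 0 0.02 0 0"}}

```text
t: 14.45
eef_pos: [0.5748, 0.0141, 0.0014]
tool_rot: [0.0, -0.048, 0.999, -0.0]
contact_force: [0.9, -5.4, -0.1]
gripper_width: 1.001
grasp_force: 0.0
```

Request:
{"op": "send_rows", "data": {"deltas": "0 0.002 0 0;0 0.004 0 0; 0 0.006 0 0; 0 0.008 0 0; 0 0.010 0 0"}}

```text
t: 14.95
eef_pos: [0.5739, 0.024, 0.0014]
tool_rot: [0.0, -0.048, 0.999, -0.0]
contact_force: [1.4, -5.6, 0.2]
gripper_width: 1.001
grasp_force: 0.0
```

```bash
python3 -c "
from h import *
look('8');tilt()"
```

```text
top top [564.1 143.8 129.9  66.2   5.4] handle [563.3 143.9 101.6  11.8   5.1]
  tcp in pack [  -1.6 -120.2] pack in dock [2.5 0.6] dyaw 0.4
scene top [581.1 137.7  98.6  63.8   6.7] handle [580.9 140.4  71.9  11.9   4.2]
  tcp in pack [ -20.5 -112.1] pack in dock [18.9 -7. ] dyaw 1.7
tcp [573.9  24.    1.4] toolyaw 5.5 t 14.95
tilt [-0.0018  0.0023  0.1601]
```

Request:
{"op": "send_rows", "data": {"deltas": "0 0.001 0 0;0 0.002 0 0; 0 0.003 0 0; 0 0.003 0 0"}}

```text
t: 15.65
eef_pos: [0.5731, 0.0259, 0.0013]
tool_rot: [-0.0, -0.048, 0.999, -0.001]
contact_force: [0.5, -8.7, 1.3]
gripper_width: 1.005
grasp_force: 0.0
```

Request:
{"op": "send_rows", "data": {"deltas": "0 0.001 0 0;0 0.002 0 0; 0 0.002 0 0"}}

```text
t: 15.95
eef_pos: [0.573, 0.0258, 0.0014]
tool_rot: [-0.0, -0.047, 0.999, -0.002]
contact_force: [-0.3, -13.6, 2.2]
gripper_width: 1.0
grasp_force: 0.0
```

Request:
{"op": "send_rows", "data": {"deltas": "0 0.002 0 0; 0 0.002 0 0; 0 0.002 0 0;0 -0.01 0 0; 0 -0.03 0 0"}}

```text
t: 16.45
eef_pos: [0.5761, 0.0027, 0.001]
tool_rot: [-0.0, -0.051, 0.999, 0.001]
contact_force: [0.4, -0.5, 0.3]
gripper_width: 0.998
grasp_force: 0.0
```

Request:
{"op": "send_rows", "data": {"deltas": "0 -0.02 0 0; 0 -0.03 -0.04 0; 0 -0.03 -0.08 0; 0 -0.03 -0.12 0; 0 -0.03 -0.16 0"}}

```text
t: 16.95
eef_pos: [0.5789, -0.0284, 0.1627]
tool_rot: [-0.0, -0.05, 0.999, 0.001]
contact_force: [0.3, 0.5, 0.1]
gripper_width: 1.001
grasp_force: 0.0
```

Request:
{"op": "send_rows", "data": {"deltas": "0 0 -0.04 0; 0 0 -0.08 0; 0 0 -0.12 0; 0 0 -0.15 0; 0 0 -0.15 0", "claw": 0}}

```text
t: 17.45
eef_pos: [0.5814, -0.0287, 0.316]
tool_rot: [0.004, -0.05, 0.999, 0.001]
contact_force: [0.2, 0.1, -0.5]
gripper_width: 0.143
grasp_force: 0.0
```

```bash
python3 -c "
from h import *
look('9');tilt()
for c in ['top','scene']:
    p=bot.read_camera(c);X=cloud(p)
    print(c,[(np.round(x['xyz'],3),x['confidence']) for x in bot.landmark_of(p,'start_button_top')[:1]])
    m=(X[...,2]>.09)&(X[...,2]<.115)&(np.hypot(X[...,0]-.553,X[...,1]-.27)<.03)&(p['img'].min(2)>140)&(p['depth']>0)
    print(m.sum(),X[m].mean(0),np.median(X[m][:,2]))
    r=bot.masks_of(p,'battery_pack');P=X[r[0]['mask']&(p['depth']>0)];print(fit(P,.07,.088))
print(bot.get_obs()['eef_pos'],bot.get_obs()['tool_rot'])
a=cv2.imread('pics/top9.png')[165:250,170:310];b=cv2.imread('pics/scene9.png')[130:230,220:360]
cv2.imwrite('pics/c9.png',np.vstack([cv2.resize(a,(490,298)),cv2.resize(b,(490,300))]))"
```

```text
top top [563.6 145.2 129.8  66.    5.3] handle [563.3 145.3 101.1  12.1   5.8]
  tcp in pack [   1.6 -174.8] pack in dock [2.1 2. ] dyaw 0.3
scene top [565.3 138.4 129.8  66.9   6.9] handle [565.9 139.6  98.   11.9   5.6]
  tcp in pack [  -4.1 -167.8] pack in dock [ 3.2 -4.9] dyaw 1.9
tcp [581.4 -28.7 316. ] toolyaw 5.7 t 17.45
tilt [0.0096 0.0301 0.1595]
top [(array([0.551, 0.268, 0.098]), 0.6)]
39 [0.55155523 0.26403951 0.10181453] 0.10185407707910255
[562.8 145.  149.9  91.3   6. ]
scene [(array([0.555, 0.267, 0.098]), 0.47)]
15 [0.55348978 0.26428802 0.10052955] 0.10022909904334631
[562.8 192.  197.6 150.2 -87.5]
[ 0.57914401 -0.02975225  0.31095241] [-3.24191575e-04 -4.87188378e-02  9.98812477e-01 -7.51274051e-05]
```

View pics/c9.png

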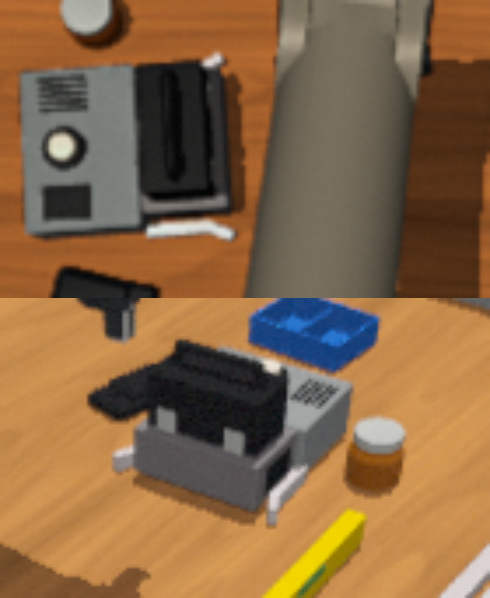

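Both views show the pack flat against the charger (crop (135,130) and (215,430)) between the rails. Next is the button.

Request:
{"op": "send_rows", "data": {"deltas": "-0.002 0.04 0 0; -0.002 0.08 0 0; -0.002 0.12 0 0; -0.002 0.16 0 0; -0.002 0.2 0 0"}}

```text
t: 18.55
eef_pos: [0.5614, 0.1711, 0.3113]
tool_rot: [0.0, -0.049, 0.999, 0.0]
contact_force: [0.9, 0.4, -0.4]
gripper_width: 0.0
grasp_force: 0.0
```

Request:
{"op": "send_rows", "data": {"deltas": "0 0.04 0 0; 0 0.08 0 0; 0 0.098 0 0; 0 0.098 0.03 0; 0 0.098 0.06 0"}}

```text
t: 19.05
eef_pos: [0.5528, 0.2676, 0.2512]
tool_rot: [0.001, -0.049, 0.999, 0.0]
contact_force: [0.0, -0.3, -0.8]
gripper_width: 0.001
grasp_force: 0.0
```

Request:
{"op": "send_rows", "data": {"deltas": "0 0 0.04 0; 0 0 0.08 0; 0 0 0.11 0; 0 0 0.125 0; 0 0 0.125 0"}}

```text
t: 19.55
eef_pos: [0.5514, 0.2659, 0.1245]
tool_rot: [-0.002, -0.048, 0.999, -0.001]
contact_force: [-0.3, -0.8, -0.5]
gripper_width: -0.001
grasp_force: 0.0
```

```bash
python3 -c "
from h import *
look('10');tilt();tilt()
a=cv2.imread('pics/scene10.png')[130:230,220:360]
cv2.imwrite('pics/c10.png',cv2.resize(a,None,fx=4,fy=4))"
```

```text
top top [564.  145.1 130.9  66.    4.9] handle [563.4 145.5 101.   12.2   5.2]
  tcp in pack [ -2.3 121.5] pack in dock [2.5 1.9] dyaw -0.1
scene top [567.2 139.4 125.   64.6   6.4] handle [568.5 139.5  92.9  11.5   6.4]
  tcp in pack [ -1.6 127.5] pack in dock [ 5.2 -4.1] dyaw 1.4
tcp [551.4 265.9 124.5] toolyaw 5.6 t 19.55
tilt [0.0041 0.0257 0.16  ]
tilt [0.0036 0.0146 0.1598]
```

View pics/c10.png

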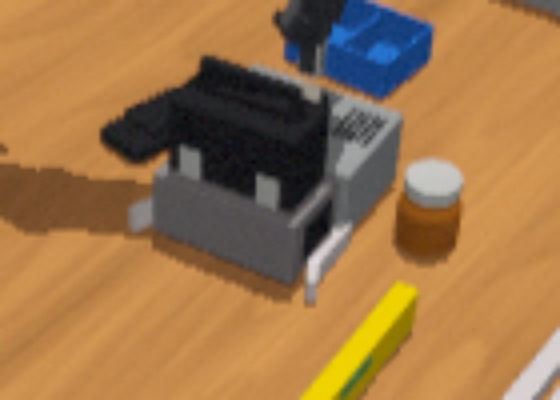

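The closed tips (310,55) stand right above the button cap (312,92). I'll press it now.

Request:
{"op": "send_rows", "data": {"deltas": "0 0 0.007 0; 0 0 0.014 0; 0 0 0.017 0; 0 0 0.02 0; 0 0 0.022 0"}}

```text
t: 20.45
eef_pos: [0.5518, 0.267, 0.104]
tool_rot: [-0.001, -0.049, 0.999, -0.0]
contact_force: [-3.6, -0.9, 9.6]
gripper_width: 0.001
grasp_force: 5.7
```

Request:
{"op": "send_rows", "data": {"deltas": "0 0 0.001 0; 0 0 0.002 0; 0 0 0.003 0; 0 0 0.003 0; 0 0 0.003 0"}}

```text
t: 20.95
eef_pos: [0.5519, 0.267, 0.1038]
tool_rot: [-0.001, -0.049, 0.999, 0.001]
contact_force: [-9.9, -3.2, 24.6]
gripper_width: 0.0
grasp_force: 12.2
```

Request:
{"op": "send_rows", "data": {"deltas": "0 0 -0.005 0; 0 0 -0.02 0; 0 0 -0.05 0; 0 0 -0.09 0; 0 0 -0.13 0"}}

```text
t: 21.45
eef_pos: [0.5522, 0.2667, 0.2329]
tool_rot: [-0.0, -0.049, 0.999, -0.0]
contact_force: [1.2, 1.1, 0.3]
gripper_width: 0.0
grasp_force: 0.0
```

Request:
{"op": "send_rows", "data": {"deltas": "0 0 -0.02 0; 0 0.03 -0.05 0; 0 0.06 -0.06 0; 0 0.06 -0.06 0; 0 0.06 -0.06 0"}}

```text
t: 21.95
eef_pos: [0.5462, 0.3274, 0.2916]
tool_rot: [0.0, -0.05, 0.999, 0.0]
contact_force: [0.8, -0.5, -0.2]
gripper_width: 0.002
grasp_force: 0.0
```

```bash
python3 -c "
from h import *
look('11')
p=bot.read_camera('top');X=cloud(p)
m=(X[...,2]>.085)&(X[...,2]<.115)&(np.hypot(X[...,0]-.553,X[...,1]-.265)<.012)&(p['depth']>0)
print(m.sum(),np.median(X[m][:,2]))
for q in ['mouse','jar','spirit_level']: print(q,[np.round(x['xyz'],3) for x in bot.landmark_of(p,q)[:1]])
print(bot.get_obs()['contact_force'])"
```

```text
top top [562.3 145.1 127.   65.8   4.9] handle [562.9 145.3 101.3  12.2   4.8]
  tcp in pack [ -0.4 183. ] pack in dock [0.8 2. ] dyaw -0.1
scene top [565.3 137.1 128.9  65.3   7.1] handle [566.4 140.2  98.6  14.    3.2]
  tcp in pack [  4.6 191.2] pack in dock [ 3.1 -6.2] dyaw 2.1
tcp [546.2 327.4 291.6] toolyaw 5.7 t 21.95
35 0.101814519358564
mouse [array([ 0.4  ,  0.226, -0.003])]
jar [array([ 0.704,  0.248, -0.003])]
spirit_level [array([0.748, 0.024, 0.   ])]
[-0.15941769 -0.24422399  0.78818579]
```

The pack is square against the charger, the button is back up, and the neighbours have not moved.

```bash
python3 -c "
from station import bot
print(bot.hand_in())"
```

```text
the job is handed in; nothing more can be done
None
```

The battery pack stands square against the charger, the start button was pressed to its stop and let go, and the job is handed in at about 22 s; in the first ~25 mm of pushing the finger linkage bore on the base's upper edge, within a few millimetres of the black top, so a light touch there can't be ruled out.

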